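# Rock a power module into a sprung test nest

## Task

Take the power module with the green label out of the blue tray and load it into the pocket of the orange test fixture: put its brass end in first, at a slant, against the brass spring contact, push the contact back and rock the other end down until the module lies flat on the pocket floor, then let go; the pocket frame is never screwed down quite where it should be, so feel for it. Be gentle: never press on the fixture, through the module or directly, with more than about 25 N (2.5 kg). Leave the red-labelled module, the solder spool, the screwdriver and the jar where they are.

Things in the scene. Friction and masses are not known exactly. Their poses are not given: they have to be found in the camera images.
- module_mid (a point): centre (half-way up) of the good module: a dark rectangular block 70 mm long (x) x 44 mm wide (y) x 40 mm high (z), about 250 g, with a green label on top. It stands upright, loose, in one of the two places of the blue tray. Its -x end is the brass end (brass strip on top, brass pads on the end face). Axes: x from the brass end to the plain end, y across the width, z up.
- module_nose (a point): middle of the bottom edge of the good module's brass end: 35 mm towards -x and 20 mm below its centre; same axes as the module.
- module: the good module; origin at the centre of its underside, axes as for its centre.
- faulty_mid (a point): centre of the faulty module, the same block with a red label, in the other place of the tray, about 124 mm away along the tray's width; leave it alone.
- tray: blue tray, fixed, 150 mm (x) x 270 mm (y), rim 14 mm high and 5 mm thick; origin at the centre of its underside, its floor is 6 mm above that. The modules stand on its floor, about 62 mm either side of its centre along its y.
- fixture: orange test fixture, fixed, 220 mm x 150 mm base with its top 50 mm above the table and a black-walled pocket on top; origin on the table below the pocket's centre, x along the pocket from the spring contact (the end at -x) to the plain end wall (+x), z up. A parked toggle clamp with red handle stands on the base 80 to 120 mm beyond the pocket's centre towards +x, up to 42 mm above the base's top.
- nest (a point): nominal pocket centre, on the pocket floor (the base's top, 50 mm above the table); axes as for the fixture. The pocket is a black frame of 12 mm high walls screwed to the base in slotted holes: the real pocket lies up to 5 mm from here along x and up to 5 mm along y, not turned; this point does not show how far. The frame does not give. A seated module's centre is 20 mm above the floor.
- contact (a joint): how far the brass spring contact is pushed back towards -x, in m: 0 at rest, 0.010 at its stop; force 2.8 N at 0, plus 0.7 N per mm. From the real pocket's centre: the contact's face (plate 40 mm wide, as high as the walls) is at x = -31 mm at rest, the plain end wall at +35 mm (8 mm thick), side walls at y = +-23 mm (10 mm thick), no chamfers. A seated 70 mm module keeps it pushed back 4 mm.
- spool: solder spool, 52 mm across, 40 mm high, standing on the table; origin at the centre of its underside; leave it alone.
- screwdriver_grip (a point): the handle of a screwdriver that lies on the table beyond the work; leave it alone.
- jar: small white jar, 56 mm across, 60 mm high; origin at the centre of its underside; leave it alone.
Mind the look-alikes: they are no part of the job. Leave any turquoise look-alike of the module alone.

How it is judged:
By the outcome, as a careful person would: the job done as asked, in the order asked, and still so for the second after the job is handed in, with the robot touching nothing.
It also fails if it takes over 72 s, if anything falls off the work surface, if the arm or the gripper's body presses on something with over 40 N, if the wrist force passes 120 N, or if a joint passes its speed limit or range.

## Robot

A 6-joint arm with a two-finger parallel gripper is mounted at the origin on the work surface. World frame = base frame: x ahead of the robot, y to its left, z up, the work surface at z = 0. Lengths are in mm, angles in rad, forces in N, time in s.
With the tool pointing down it reaches from about 300 to 775 mm from the base axis. Payload 14.6 kg.
Tool frame: the origin (TCP) lies midway between the tips of the shut fingers; the grasp point (between the pads) lies manip.tcp_to_grasp behind it (manip.tcp_to_grasp is the distance from the TCP to the grasp point, in mm); x points along the fingers, z is the direction in which the jaws open and shut, and the axes are right-handed (so a half turn about x gives the same grasp; the last joint's range is limited). The gripper opens to 94 mm and grips with 3 to 60 N. Pads are 16 mm wide; open, the fingers measure 119 mm over their backs; the gripper's body (75 mm by 177 mm) begins 78 mm behind the grasp point.
Start: joints at [-1.406, 0.3, 1.521, -0, 1.321, -0.067], TCP at [126.345, -535.281, 205.446] pointing down, gripper open.
Joint ranges: [-3.03, 3.03], [-0.79, 2.21], [0.23, 2.52], [-1.04, 4.18], [0, 3.07], [-2.55, 2.55]. Speed limits (rad/s): [2.22, 2.22, 2.57, 3.14, 3.14, 3.14].

## Interface

Orientations are given as [roll, pitch, yaw] about the fixed x, y, z axes, in that order (R = Rz(yaw) Ry(pitch) Rx(roll)).
In Python, from cell import manip gives the robot as it stands.
- The arm moves only by the shell command python3 -m jog 'ROWS' [FORCE]. ROWS is JSON, a list of rows, each an object of numbers: "grip": the opening, from 0 (shut) to 1 (fully open); "tx", "ty", "tz": the shift along the tool's x, y, z in units of 40 mm (1.0 is 40 mm); "turn": the turn about the tool's x in units of 6 degrees (1.0 is 6 degrees). In form: [{"grip": .., "tx": .., "ty": .., "tz": .., "turn": ..}, ...]. A call has 1 to 12 rows; each row is the pose to reach, as a shift and turn from the pose commanded when the call began, along the tool's axes at that moment; what a row does not reach only later rows make up. A row lasts 1/12 s, in which the tool goes at most 41.7 mm and 7.16 degrees, less where a joint would pass 70% of its speed; a pose out of reach is approached as far as the arm can. A call with a gripper value outside its range is refused whole. The fingers move at their own pace and stop on an object; FORCE is the grip in N (left out, the last holds). Time passes only in rows, so rows that repeat a pose let the fingers close. It gives the time, the measured TCP pose, the force and the opening at its end, in the units of the state.
- manip.read_state(): the state, without advancing time (a new reading comes with each control period).
- manip.camera(name): name is "scene" or "top"; returns a dict with "image" (480x640x3 uint8, red, green, blue), "fx", "fy", "cx", "cy" (pixels), "eye" and "attitude" of the camera in the world. Camera axes: x right, y up, looking along -z (the intrinsics and any distortion apply to the point x, -y, -z); pixel columns grow to the right and rows downward; lengths in mm; the calibration is good to about 2 mm. A picture is of the moment at which its call begins. There is no depth.
- manip.sign_off(): hands the job in, once; it reports no verdict.
The state is a dict: "clock": time; "joints": joint angles; "qd": joint speeds; "effort": joint torques, N m; "eef_pos": TCP position; "eef_rot": TCP orientation; "wrist_force": force on the tool from outside, world axes, zero at the start; "moment": the same for the moment, N m; "finger_gap": finger opening in mm.
Only numpy, scipy, OpenCV 4.12 (cv2) and the standard library are available. Lean on these libraries where they do the work, as an engineer would, in place of code of your own. Each camera call takes 0.05 s, during which the arm holds its last target. There are 200 camera calls.

## Working session

There is one attempt and no reset: what is moved stays moved. The work goes in short steps, Python scripts to look and compute and a shell command to move; the robot and the scene stay as the last step left them, time stands still between calls to the robot, and variables do not carry over. Pictures are saved under pics/ and viewed, about 8 in all and at most 12, crops included, and the job is handed in when it is done.

```bash
ls; mkdir -p pics; python3 - <<'E'
from cell import manip
import cv2
print(manip.tcp_to_grasp, manip.read_state())
for n in("scene","top"):
    c=manip.camera(n); cv2.imwrite(f"pics/{n}0.png",c["image"][:,:,::-1])
    print({k:v for k,v in c.items() if k!="image"})
E
```

```text
pics
18.8 {'clock': 0.0, 'joints': array([-1.40554358e+00,  3.00466032e-01,  1.52161445e+00,  1.40165221e-05,
        1.32073998e+00, -6.65921857e-02]), 'qd': array([ 0.00069482,  0.00014716,  0.00070819, -0.00108899,  0.00057861,
       -0.00062589]), 'effort': array([-8.86130438e-04, -5.31805766e+01, -3.52739453e+01,  7.08010560e-02,
        2.43405683e-02, -9.42661518e-05]), 'eef_pos': array([ 126.33289921, -534.99872781,  204.87501153]), 'eef_rot': array([3.06394355, 1.56956844, 1.72498868]), 'wrist_force': array([-0.43674287,  0.09470445,  1.2962857 ]), 'moment': array([0.04025854, 0.05190446, 0.00736204]), 'finger_gap': 94.30516880369903}
{'fx': 604.4282191608214, 'fy': 604.4282191608214, 'cx': 325.5491591624539, 'cy': 232.87880131678608, 'eye': array([1402.56897231, -258.00248847,  812.71146849]), 'attitude': array([0.84358947, 0.00309771, 1.31338079])}
{'fx': 555.3864887526017, 'fy': 555.3864887526017, 'cx': 310.3080128419818, 'cy': 245.12928167915604, 'eye': array([ 376.75200034,  -50.00141666, 1227.67289632]), 'attitude': array([ 0.19859121, -0.02662653, -1.5447729 ])}
```

View pics/scene0.png

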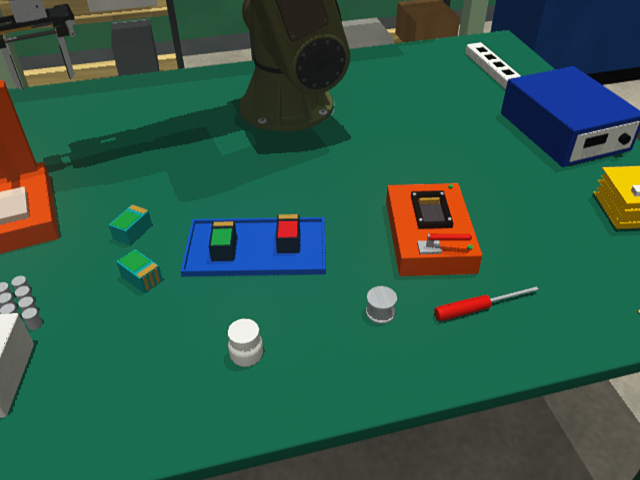

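View pics/top0.png

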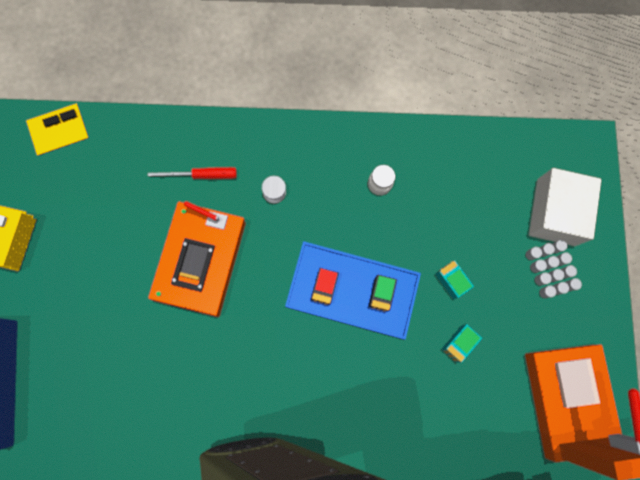

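The scene view shows the tray, with a green-label block at (222,240) and a red one at (288,233). The fixture is at (432,225), and the spool, jar and screwdriver stand in front.

Green-label candidates in the top image are (384,291) in the tray, and (457,280) and (464,343), which are turquoise-bodied and outside the tray. The one in the blue tray, dark-bodied, fits the description. I'll confirm it in an enlarged crop and measure.

```bash
cat > h.py <<'E'
import numpy as np, cv2
from scipy.spatial.transform import Rotation as R
def ray(c,u,v):
    d=np.array([(u-c["cx"])/c["fx"],-(v-c["cy"])/c["fy"],-1.])
    return R.from_euler("xyz",c["attitude"]).as_matrix()@d
def plane(c,p,z):
    d=ray(c,*p); return c["eye"]+d*(z-c["eye"][2])/d[2]
def proj(c,P):
    q=R.from_euler("xyz",c["attitude"]).as_matrix().T@(np.array(P)-c["eye"])
    return np.array([c["cx"]-c["fx"]*q[0]/q[2],c["cy"]+c["fy"]*q[1]/q[2]])
def mask(c,h0,h1,s=120,v=60,roi=None):
    m=cv2.inRange(cv2.cvtColor(c["image"],cv2.COLOR_RGB2HSV),(h0,s,v),(h1,255,255))
    if roi: x,y,X,Y=roi; k=np.zeros_like(m);k[y:Y,x:X]=255; m&=k
    return m
def wrect(c,m,z):
    """largest blob, contour cast to plane z, min-area rect in world: centre, size, angle"""
    cs,_=cv2.findContours(m,cv2.RETR_EXTERNAL,cv2.CHAIN_APPROX_NONE)
    k=max(cs,key=cv2.contourArea)[:,0,:].astype(float)
    w=np.array([plane(c,p,z)[:2] for p in k],np.float32)
    return cv2.minAreaRect(w), cv2.contourArea(k.astype(np.float32))
E
python3 - <<'E'
from cell import manip
from h import *
T=manip.camera("top");S=manip.camera("scene")
def P(n,r): print(n,np.round(r[0][0],1),np.round(r[0][1],1),round(r[0][2],1),r[1])
for c,n,rt,rf in((T,"top",(280,235,425,345),(140,190,250,320)),(S,"scene",(178,210,330,280),(380,175,490,280))):
    P(n+" green",wrect(c,mask(c,45,80,roi=rt),46))
    P(n+" brass",wrect(c,mask(c,12,28,roi=rt),46))
    P(n+" red",wrect(c,mask(c,0,5,roi=rt),46))
    P(n+" blue z14",wrect(c,mask(c,105,125,roi=rt),14))
    P(n+" orange z50",wrect(c,mask(c,3,14,roi=rf),50))
    dark=cv2.inRange(cv2.cvtColor(c["image"],cv2.COLOR_RGB2HSV),(0,0,0),(180,255,55)); k=np.zeros_like(dark)
    x,y,X,Y=(168,236,218,294) if n=="top" else (405,185,458,232)
    k[y:Y,x:X]=dark[y:Y,x:X]; P(n+" frame z62",wrect(c,k,62))
a=cv2.resize(T["image"][230:350,280:480],(800,480),interpolation=2)
cv2.imwrite("pics/c1.png",a[:,:,::-1])
a=cv2.resize(T["image"][195:320,145:250],(500,595),interpolation=2)
b=cv2.resize(S["image"][175:280,385:485],(300,315),interpolation=2)
o=np.zeros((595,800,3),np.uint8);o[:,:500]=a;o[:315,500:]=b
cv2.imwrite("pics/c2.png",o[:,:,::-1])
E
```

```text
top green [ 527.  -236.6] [37.3 47.4] 77.4 345.5
top brass [ 490.  -227.7] [39.2 15.1] 77.6 107.5
top red [ 537.8 -110. ] [37.1 45.7] 76.3 326.5
top blue z14 [ 525.  -172.6] [269.2 150.7] 76.4 8139.5
top orange z50 [581.8 165.4] [155.5 226. ] 77.5 7276.5
top frame z62 [575.3 196.7] [ 7.6 60.3] 77.8 33.0
scene green [ 490.3 -262.4] [156.6 231.6] 32.7 363.5
scene brass [ 501.1 -100.5] [37.7 12.2] 75.0 62.5
scene red [ 536.2 -109.2] [34.7 40.9] 77.3 162.5
scene blue z14 [ 531.9 -172.6] [269.6 162.2] 76.3 6849.5
scene orange z50 [603.5 159.6] [157.9 264.4] 77.5 7189.5
scene frame z62 [570.7 171.9] [ 66.8 112.1] 77.5 1125.0
```

View pics/c1.png

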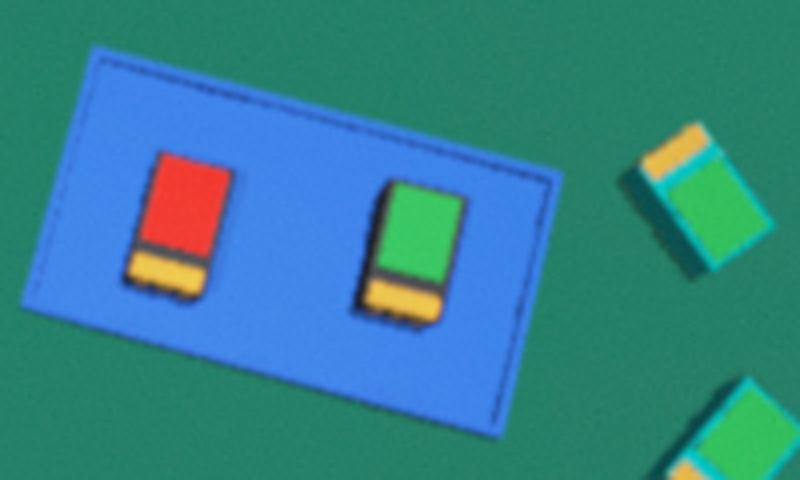

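View pics/c2.png

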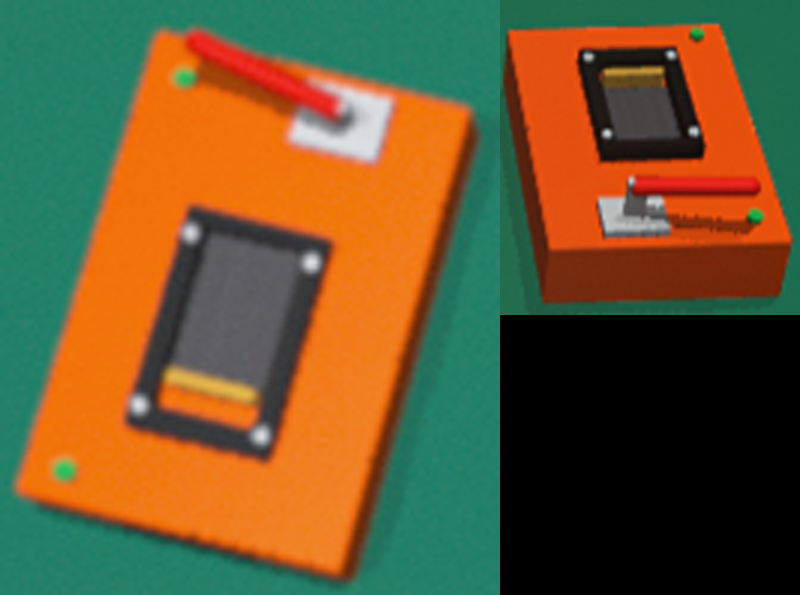

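The crop confirms it: the tray's green-labelled block at top pixel (384,291) is dark-bodied with its brass end towards the robot. The others are turquoise. The second crop shows the pocket, with the brass contact at the robot-side end and four white screws on the frame. Next I'll measure the pocket and work out the moves to the module.

```bash
cat >> h.py <<'E'
def ax(s):
    return R.from_euler("xyz",s["eef_rot"]).as_matrix()
E
python3 - <<'E'
from cell import manip
from h import *
T=manip.camera("top");S=manip.camera("scene")
s=manip.read_state(); A=ax(s); print("tool axes\n",A.round(3),s["clock"])
yaw=np.radians(-12.6);ux=np.array([np.cos(yaw),np.sin(yaw)]);uy=np.array([-ux[1],ux[0]])
def loc(p): return np.round([p[:2]@ux,p[:2]@uy],1)   # along / across
for c,n,r in((T,"top",(165,232,222,298)),(S,"scene",(400,180,462,235))):
    x,y,X,Y=r; hsv=cv2.cvtColor(c["image"],cv2.COLOR_RGB2HSV)
    k=np.zeros(hsv.shape[:2],np.uint8); k[y:Y,x:X]=255
    m=cv2.inRange(hsv,(0,0,0),(180,110,125))&k
    cs,_=cv2.findContours(m,0,1);kk=max(cs,key=cv2.contourArea)[:,0,:]
    L=np.array([loc(plane(c,p,62)) for p in kk]); print(n,"frame outer z62 along",np.percentile(L[:,0],[3,97]),"across",np.percentile(L[:,1],[3,97]))
    w=cv2.inRange(hsv,(0,0,150),(180,70,255))&k
    q,lab,st,ce=cv2.connectedComponentsWithStats(w)
    for i in range(1,q): print(" screw",ce[i].round(1),st[i,4],loc(plane(c,ce[i],62)))
    b=cv2.inRange(hsv,(15,90,90),(30,255,255))&k
    q,lab,st,ce=cv2.connectedComponentsWithStats(b)
    for i in range(1,q):
        if st[i,4]>10: print(" brass",ce[i].round(1),st[i],loc(plane(c,ce[i],62)))
    g=cv2.inRange(hsv,(45,120,60),(70,255,255))
    kk=np.zeros_like(k); 
    if n=="top": kk[190:315,140:245]=255
    else: kk[178:255,385:478]=255
    gb=cv2.inRange(hsv,(50,180,120),(70,255,255))&kk
    q,lab,st,ce=cv2.connectedComponentsWithStats(gb)
    for i in range(1,q):
        if st[i,4]>3: print(" dot",ce[i].round(1),st[i,4],loc(plane(c,ce[i],50)))
    # orange base extents by its top-face edges
    o=mask(c,3,14,150,200 if n=="top" else 180,(140,190,250,320) if n=="top" else (380,175,490,280))
    cs,_=cv2.findContours(o,0,1);kk=max(cs,key=cv2.contourArea)[:,0,:]
    L=np.array([loc(plane(c,p,50)) for p in kk]); print(" base z50",L.min(0),L.max(0))
    # module top: green+brass label extents
    r=(360,265,405,320) if n=="top" else (205,215,240,255)
    for h,nm in(((45,80),"green"),((12,28),"brass")):
        mm=mask(c,*h,150,120,r); v,u=np.nonzero(mm)
        if len(u): L=np.array([loc(plane(c,p,46)) for p in zip(u,v)]); print(" module",nm,np.percentile(L,[1,50,99],axis=0).round(1).tolist(),len(u))
E
```

```text
tool axes
 [[-0.     0.973  0.23 ]
 [ 0.     0.23  -0.973]
 [-1.     0.    -0.   ]] 0.3
top frame outer z62 along [462.268 561.3  ] across [259.8 323.4]
 screw [184.1 243.3] 9 [550.7 321.8]
 screw [209.9 249.7] 9 [551.1 265. ]
 screw [173.5 279.5] 12 [470.8 321. ]
 screw [199.3 286. ] 7 [470.9 264.9]
 brass [188.8 275.4] [179 272  21   8  84] [486.9 292.6]
 base z50 [421.1 216.7] [639.2 364.8]
 module green [[543.8, -133.3], [565.8, -116.0], [588.3, -98.8]] 346
 module brass [[521.4, -134.0], [527.7, -115.4], [533.9, -97.4]] 109
scene frame outer z62 along [465.137 572.7  ] across [260.337 324.9  ]
 screw [414.2 193.4] 5 [469.7 266.4]
 screw [441.5 192.5] 4 [469.1 321.9]
 screw [420.2 219. ] 4 [549.4 266.3]
 screw [449.2 218.4] 5 [550. 322.]
 screw [428. 234.] 1 [592.9 274.1]
 brass [429.1 200.2] [419 197  21   7 122] [492.7 292.8]
 dot [450.  185.8] 4 [431.9 347.9]
 dot [469.5 246.5] 8 [617.3 348.5]
 base z50 [422.6 217.9] [641.7 365.7]
 module green [[544.0, -131.8], [565.3, -114.6], [587.4, -97.3]] 297
 module brass [[523.3, -133.1], [529.2, -114.1], [533.6, -96.4]] 77
```

The two views agree. In the frame turned by -12.6°:
- **Module centre:** along 557, across -115.4
- **Pocket centre:** along about 517–519, across about 293.6

The block's length and the fixture sizes match what is given. Moving over the module now.

```bash
cat >> h.py <<'E'
YAW=np.radians(-12.6);UX=np.array([np.cos(YAW),np.sin(YAW),0]);UY=np.array([-UX[1],UX[0],0])
def st():
    from cell import manip
    s=manip.read_state();p=s["eef_pos"];f=s["wrist_force"];A=ax(s)
    print("t%.2f along %.1f across %.1f z %.1f yawz %.2f | F along %.1f across %.1f z %.1f | M al %.2f ac %.2f z %.2f gap %.1f"%(s["clock"],p@UX,p@UY,p[2],np.degrees(np.arctan2(A[1,1],A[0,1])),f@UX,f@UY,f[2],s["moment"]@UX,s["moment"]@UY,s["moment"][2],s["finger_gap"]))
    return s
if __name__=="__main__": st()
E
python3 -m jog '[{"grip":1,"ty":11.72,"tz":-4.85,"turn":4.32},{"grip":1,"ty":11.72,"tz":-4.85,"turn":4.32},{"grip":1,"ty":11.72,"tz":-4.85,"turn":4.32},{"grip":1,"ty":11.72,"tz":-4.85,"turn":4.32},{"grip":1,"ty":11.72,"tz":-4.85,"turn":4.32},{"grip":1,"ty":11.72,"tz":-4.85,"turn":4.32},{"grip":1,"ty":11.72,"tz":-4.85,"turn":4.32},{"grip":1,"ty":11.72,"tz":-4.85,"turn":4.32},{"grip":1,"ty":11.72,"tz":-4.85,"turn":4.32},{"grip":1,"ty":11.72,"tz":-4.85,"turn":4.32},{"grip":1,"ty":11.72,"tz":-4.85,"turn":4.32},{"grip":1,"ty":11.72,"tz":-4.85,"turn":4.32}]' 5; python3 h.py
```

```text
t0.30 along 240.0 across -494.8 z 205.3 yawz 13.28 | F along 0.5 across 0.5 z 1.3 | M al -0.00 ac -0.01 z -0.01 gap 94.2$[0]: bad value
```

```bash
python3 -m jog '[{"grip":1,"tx":0,"ty":1,"tz":-0.41,"turn":1},{"grip":1,"tx":0,"ty":2,"tz":-0.83,"turn":2},{"grip":1,"tx":0,"ty":3,"tz":-1.24,"turn":3},{"grip":1,"tx":0,"ty":4,"tz":-1.66,"turn":4},{"grip":1,"tx":0,"ty":5,"tz":-2.07,"turn":4.32},{"grip":1,"tx":0,"ty":6,"tz":-2.48,"turn":4.32},{"grip":1,"tx":0,"ty":7,"tz":-2.9,"turn":4.32},{"grip":1,"tx":0,"ty":8,"tz":-3.31,"turn":4.32},{"grip":1,"tx":0,"ty":9,"tz":-3.72,"turn":4.32},{"grip":1,"tx":0,"ty":10,"tz":-4.14,"turn":4.32},{"grip":1,"tx":0,"ty":11,"tz":-4.55,"turn":4.32},{"grip":1,"tx":0,"ty":11.72,"tz":-4.85,"turn":4.32}]' 5; python3 h.py
```

```text
clock: 1.3
eef_pos: [533.3, -241.6, 205.5]
eef_rot: [1.15, 1.571, -0.641]
wrist_force: [-0.4, -0.3, 0.3]
finger_gap: 94.1
t1.30 along 573.1 across -119.5 z 205.5 yawz -12.63 | F along -0.3 across -0.4 z 0.3 | M al -0.01 ac 0.03 z -0.03 gap 94.1
```

```bash
python3 -m jog '[{"grip":1,"tx":0.9,"ty":0,"tz":0,"turn":0},{"grip":1,"tx":1.8,"ty":0,"tz":0,"turn":0},{"grip":1,"tx":2.6,"ty":0,"tz":0,"turn":0},{"grip":1,"tx":3.2,"ty":0,"tz":0,"turn":0},{"grip":1,"tx":3.2,"ty":0,"tz":0,"turn":0},{"grip":1,"tx":3.2,"ty":0,"tz":0,"turn":0},{"grip":1,"tx":3.2,"ty":0,"tz":0,"turn":0}]' 5; python3 h.py
```

```text
clock: 1.88
eef_pos: [532.6, -243.7, 79.3]
eef_rot: [1.308, 1.569, -0.483]
wrist_force: [-0.2, -0.2, 0.5]
finger_gap: 94.1
t1.88 along 572.9 across -121.7 z 79.3 yawz -12.65 | F along -0.1 across -0.3 z 0.5 | M al 0.09 ac -0.00 z 0.01 gap 94.1
```

```bash
python3 - <<'E'
from cell import manip
from h import *
T=manip.camera("top");S=manip.camera("scene")
a=cv2.resize(T["image"][230:350,320:460],(560,480),interpolation=2)
b=cv2.resize(S["image"][190:290,180:260],(240,300),interpolation=2)
o=np.zeros((480,800,3),np.uint8);o[:,:560]=a;o[:300,560:]=b
cv2.imwrite("pics/c3.png",o[:,:,::-1])
E
```

```text
(no output)
```

View pics/c3.png

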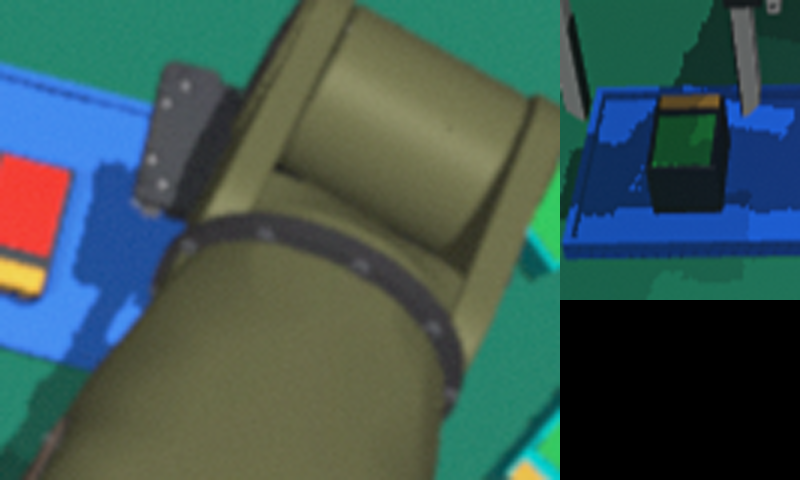

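The arm hides the module in the top view. The scene view shows the fingers straddling it, offset in y, so I'll correct and descend.

```bash
python3 -m jog '[{"grip":1,"tx":0,"ty":0.1,"tz":-0.16,"turn":0},{"grip":1,"tx":0.5,"ty":0.1,"tz":-0.16,"turn":0},{"grip":1,"tx":1,"ty":0.1,"tz":-0.16,"turn":0},{"grip":1,"tx":1.3,"ty":0.1,"tz":-0.16,"turn":0},{"grip":1,"tx":1.48,"ty":0.1,"tz":-0.16,"turn":0},{"grip":1,"tx":1.48,"ty":0.1,"tz":-0.16,"turn":0},{"grip":1,"tx":1.48,"ty":0.1,"tz":-0.16,"turn":0}]' 4; python3 h.py
```

```text
clock: 2.57
eef_pos: [537.5, -238.0, 18.9]
eef_rot: [1.392, 1.57, -0.399]
wrist_force: [0.9, 0.2, 0.7]
finger_gap: 94.2
t2.57 along 576.5 across -115.0 z 18.9 yawz -12.64 | F along 0.8 across 0.4 z 0.7 | M al -0.02 ac 0.01 z -0.01 gap 94.2
```

```bash
python3 -m jog '[{"grip":0.8,"tx":-0.05,"ty":0,"tz":0,"turn":0},{"grip":0.6,"tx":-0.05,"ty":0,"tz":0,"turn":0},{"grip":0.4,"tx":-0.05,"ty":0,"tz":0,"turn":0},{"grip":0.4,"tx":-0.05,"ty":0,"tz":0,"turn":0},{"grip":0.4,"tx":-0.05,"ty":0,"tz":0,"turn":0},{"grip":0.4,"tx":-0.05,"ty":0,"tz":0,"turn":0},{"grip":0.4,"tx":-0.05,"ty":0,"tz":0,"turn":0},{"grip":0.4,"tx":-0.05,"ty":0,"tz":0,"turn":0},{"grip":0.4,"tx":-0.05,"ty":0,"tz":0,"turn":0},{"grip":0.4,"tx":-0.05,"ty":0,"tz":0,"turn":0}]' 4; python3 h.py
```

```text
clock: 3.4
eef_pos: [537.1, -237.9, 20.2]
eef_rot: [-2.273, 1.571, 2.219]
wrist_force: [-0.2, 0.3, 0.2]
finger_gap: 43.8
t3.40 along 576.1 across -115.0 z 20.2 yawz -12.64 | F along -0.2 across 0.2 z 0.2 | M al 0.02 ac 0.00 z -0.04 gap 43.8
```

```bash
python3 -m jog '[{"grip":0.4,"tx":-0.06,"ty":-0.04,"tz":0,"turn":0},{"grip":0.4,"tx":-0.12,"ty":-0.08,"tz":0,"turn":0},{"grip":0.4,"tx":-0.17,"ty":-0.12,"tz":0,"turn":0},{"grip":0.4,"tx":-0.225,"ty":-0.165,"tz":0,"turn":0},{"grip":0.4,"tx":-0.28,"ty":-0.21,"tz":0,"turn":0},{"grip":0.4,"tx":-0.33,"ty":-0.26,"tz":0,"turn":0},{"grip":0.4,"tx":-0.37,"ty":-0.31,"tz":0,"turn":0},{"grip":0.4,"tx":-0.42,"ty":-0.365,"tz":0,"turn":0},{"grip":0.4,"tx":-0.42,"ty":-0.365,"tz":0,"turn":0},{"grip":0.4,"tx":-0.42,"ty":-0.365,"tz":0,"turn":0}]' 3; python3 h.py; python3 - <<'E'
from cell import manip
from h import *
S=manip.camera("scene")
cv2.imwrite("pics/c4.png",cv2.resize(S["image"][190:290,175:335],(800,500),interpolation=2)[:,:,::-1])
E
```

```text
clock: 4.23
eef_pos: [522.8, -234.7, 37.2]
eef_rot: [0.955, 1.571, -0.837]
wrist_force: [0.3, -0.7, -0.3]
finger_gap: 43.9
t4.23 along 561.4 across -115.0 z 37.2 yawz -12.64 | F along 0.5 across -0.7 z -0.3 | M al 0.00 ac 0.10 z -0.04 gap 43.9
```

View pics/c4.png

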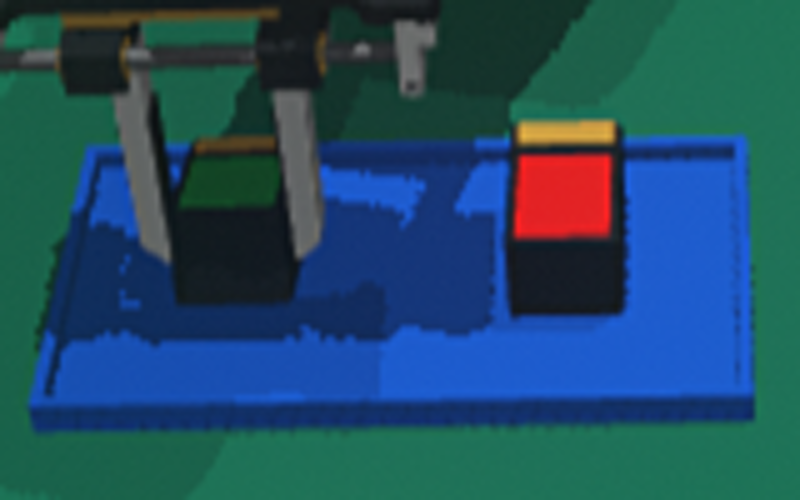

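The module has pivoted nose-down: the label is foreshortened and the plain end raised, with its bottom edge near crop (235,302). I'll firm the grip, then measure the slant.

```bash
python3 -m jog '[{"grip":0.4,"tx":0,"ty":0,"tz":0,"turn":0},{"grip":0.4,"tx":0,"ty":0,"tz":0,"turn":0},{"grip":0.4,"tx":-0.5,"ty":0,"tz":0,"turn":0},{"grip":0.4,"tx":-1,"ty":0,"tz":0,"turn":0},{"grip":0.4,"tx":-1.8,"ty":0,"tz":0,"turn":0},{"grip":0.4,"tx":-2.5,"ty":0,"tz":0,"turn":0},{"grip":0.4,"tx":-2.5,"ty":0,"tz":0,"turn":0},{"grip":0.4,"tx":-2.5,"ty":0,"tz":0,"turn":0}]' 25; python3 h.py; python3 - <<'E'
from cell import manip
from h import *
S=manip.camera("scene")
p0=manip.read_state()["eef_pos"]; print(proj(S,p0).round(1))
u,v=proj(S,p0).astype(int); x,y=u-50,v-45
print(x,y)
cv2.imwrite("pics/c5.png",cv2.resize(S["image"][y:y+80,x:x+100],(800,640)[:2] if 0 else (750,600),interpolation=2)[:,:,::-1])
E
```

```text
clock: 4.95
eef_pos: [523.3, -234.9, 137.9]
eef_rot: [1.322, 1.568, -0.47]
wrist_force: [-0.8, 0.7, -2.6]
finger_gap: 44.1
t4.95 along 562.0 across -115.1 z 137.9 yawz -12.64 | F along -0.9 across 0.5 z -2.6 | M al 0.08 ac -0.00 z -0.04 gap 44.1
[215.1 197.4]
165 152
```

View pics/c5.png

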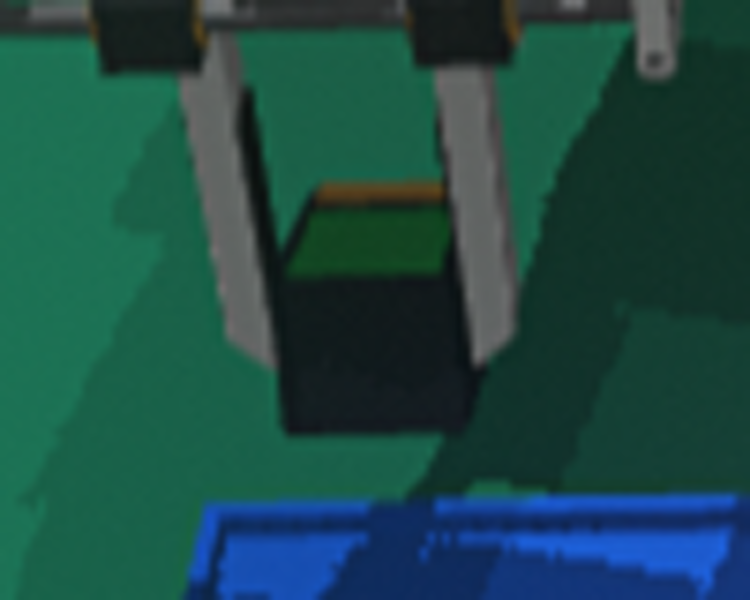

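```bash
python3 - <<'E'
from cell import manip
from h import *
S=manip.camera("scene"); s=manip.read_state(); p=s["eef_pos"]; G=p+[0,0,18.8]
print("measured v: plain bottom 209.9, label near edge %.1f, brass top edge %.1f"%(152+275/7.5,152+183/7.5))
for a in (52,54,56):
  for th in (14,17,20,23,26):
    t=np.radians(th); ex=np.cos(t)*UX+[0,0,np.sin(t)]; ez=-np.sin(t)*UX+[0,0,np.cos(t)]
    N=G-a*ex-33*ez
    print(a,th,[proj(S,N+q[0]*ex+q[1]*ez)[1].round(1) for q in((70,0),(66.5,40),(0,40))],(N-p).round(1)@UX)
E
```

```text
measured v: plain bottom 209.9, label near edge 188.7, brass top edge 176.4
52 14 [np.float64(210.4), np.float64(189.0), np.float64(174.7)] -42.43168608925199
52 17 [np.float64(210.3), np.float64(188.5), np.float64(176.0)] -40.05619159195495
52 20 [np.float64(210.2), np.float64(188.1), np.float64(177.3)] -37.604919742603684
52 23 [np.float64(210.0), np.float64(187.6), np.float64(178.7)] -34.93665021672501
52 26 [np.float64(209.7), np.float64(187.1), np.float64(180.1)] -32.26838069084634
54 14 [np.float64(209.9), np.float64(188.6), np.float64(174.3)] -44.37318523349422
54 17 [np.float64(209.9), np.float64(188.1), np.float64(175.6)] -42.01950506033684
54 20 [np.float64(209.8), np.float64(187.7), np.float64(177.0)] -39.44882721065204
54 23 [np.float64(209.7), np.float64(187.3), np.float64(178.5)] -36.78055768477337
54 26 [np.float64(209.5), np.float64(186.9), np.float64(179.9)] -34.014696482700835
56 14 [np.float64(209.5), np.float64(188.1), np.float64(173.9)] -46.31468437773647
56 17 [np.float64(209.5), np.float64(187.7), np.float64(175.3)] -43.86341252838519
56 20 [np.float64(209.4), np.float64(187.4), np.float64(176.7)] -41.292734678700405
56 23 [np.float64(209.3), np.float64(187.0), np.float64(178.2)] -38.624465152821735
56 26 [np.float64(209.2), np.float64(186.7), np.float64(179.7)] -35.85860395074919
```

The slant is about 18.5° with the nose 40.7 mm behind the TCP and 29.6 mm below it, consistent across three edges. Carrying it over to above the pocket.

```bash
python3 -m jog '[{"grip":0.4,"tx":0,"ty":0,"tz":-0.3,"turn":0},{"grip":0.4,"tx":0,"ty":-0.1,"tz":-0.8,"turn":0},{"grip":0.4,"tx":0,"ty":-0.2,"tz":-1.4,"turn":0},{"grip":0.4,"tx":0,"ty":-0.3,"tz":-2.1,"turn":0},{"grip":0.4,"tx":0,"ty":-0.4,"tz":-2.8,"turn":0},{"grip":0.4,"tx":0,"ty":-0.5,"tz":-3.5,"turn":0},{"grip":0.4,"tx":0,"ty":-0.6,"tz":-4.2,"turn":0},{"grip":0.4,"tx":0,"ty":-0.63,"tz":-4.9,"turn":0},{"grip":0.4,"tx":0,"ty":-0.63,"tz":-5.6,"turn":0},{"grip":0.4,"tx":0,"ty":-0.63,"tz":-6.3,"turn":0},{"grip":0.4,"tx":0,"ty":-0.63,"tz":-7,"turn":0},{"grip":0.4,"tx":0,"ty":-0.63,"tz":-7.6,"turn":0}]' 25; python3 -m jog '[{"grip":0.4,"tx":0,"ty":0,"tz":-0.7,"turn":0},{"grip":0.4,"tx":0,"ty":0,"tz":-1.3,"turn":0},{"grip":0.4,"tx":0,"ty":0,"tz":-1.9,"turn":0},{"grip":0.4,"tx":0,"ty":0,"tz":-2.3,"turn":0},{"grip":0.4,"tx":0,"ty":0,"tz":-2.55,"turn":0},{"grip":0.4,"tx":0,"ty":0,"tz":-2.6,"turn":0},{"grip":0.4,"tx":0,"ty":0,"tz":-2.6,"turn":0},{"grip":0.4,"tx":0,"ty":0,"tz":-2.6,"turn":0}]' 25 >/dev/null; python3 h.py
```

```text
clock: 6.05
eef_pos: [564.2, 70.1, 135.7]
eef_rot: [-1.413, 1.569, 3.079]
wrist_force: [-0.7, -0.8, -2.0]
finger_gap: 43.9
t6.72 along 536.6 across 292.2 z 136.8 yawz -12.68 | F along 0.1 across -0.1 z -1.5 | M al -0.00 ac -0.02 z -0.02 gap 44.0
```

```bash
python3 -m jog '[{"grip":0.4,"tx":0.4,"ty":0,"tz":-0.035,"turn":0},{"grip":0.4,"tx":0.8,"ty":0,"tz":-0.035,"turn":0},{"grip":0.4,"tx":1.05,"ty":0,"tz":-0.035,"turn":0},{"grip":0.4,"tx":1.07,"ty":0,"tz":-0.035,"turn":0},{"grip":0.4,"tx":1.07,"ty":0,"tz":-0.035,"turn":0},{"grip":0.4,"tx":1.07,"ty":0,"tz":-0.035,"turn":0}]' 25 >/dev/null; python3 h.py; python3 - <<'E'
from cell import manip
from h import *
S=manip.camera("scene");T=manip.camera("top")
o=np.zeros((600,800,3),np.uint8)
o[:600,:500]=cv2.resize(S["image"][150:258,385:475],(500,600),interpolation=2)
o[:360,500:]=cv2.resize(T["image"][210:318,145:235],(300,360),interpolation=2)
cv2.imwrite("pics/c6.png",o[:,:,::-1])
E
```

```text
t7.22 along 537.1 across 294.3 z 95.2 yawz -12.66 | F along -0.8 across 0.6 z -2.3 | M al 0.08 ac -0.05 z 0.03 gap 44.1
```

View pics/c6.png

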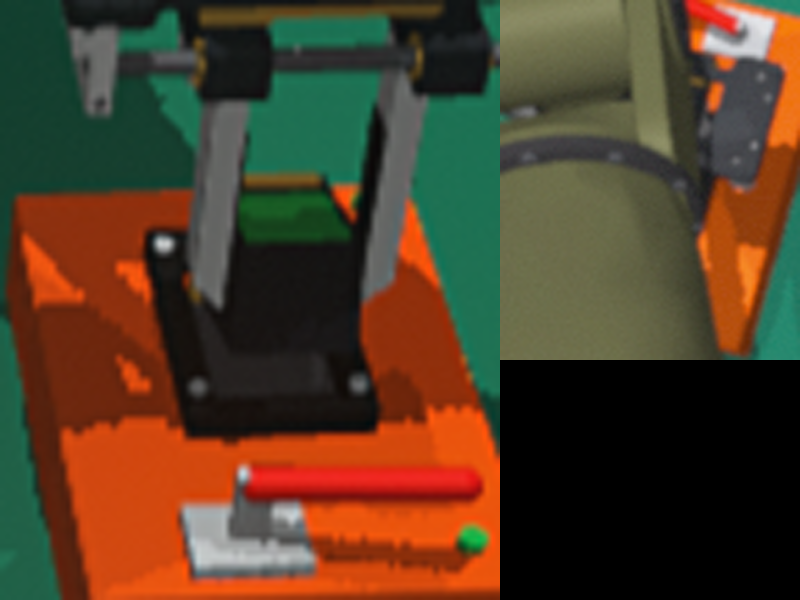

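The module hangs slanted over the pocket, nose end inside the frame outline, with even side gaps as far as can be seen. I'm feeling down in small steps.

```bash
python3 -m jog '[{"grip":0.4,"tx":0.03,"ty":0,"tz":0,"turn":0},{"grip":0.4,"tx":0.06,"ty":0,"tz":0,"turn":0},{"grip":0.4,"tx":0.09,"ty":0,"tz":0,"turn":0},{"grip":0.4,"tx":0.12,"ty":0,"tz":0,"turn":0},{"grip":0.4,"tx":0.12,"ty":0,"tz":0,"turn":0}]' 25 >/dev/null; python3 h.py;python3 -m jog '[{"grip":0.4,"tx":0.02,"ty":0,"tz":0,"turn":0},{"grip":0.4,"tx":0.04,"ty":0,"tz":0,"turn":0},{"grip":0.4,"tx":0.04,"ty":0,"tz":0,"turn":0}]' 25 >/dev/null; python3 h.py
```

```text
t7.73 along 536.4 across 294.4 z 89.1 yawz -12.64 | F along -0.4 across -0.9 z -3.0 | M al 0.05 ac -0.05 z 0.06 gap 44.1
t7.98 along 536.5 across 294.4 z 87.7 yawz -12.64 | F along -0.3 across -0.4 z -2.1 | M al 0.03 ac -0.00 z -0.02 gap 43.7
```

```bash
python3 -m jog '[{"grip":0.4,"tx":0.03,"ty":0,"tz":0,"turn":0},{"grip":0.4,"tx":0.06,"ty":0,"tz":0,"turn":0},{"grip":0.4,"tx":0.09,"ty":0,"tz":0,"turn":0},{"grip":0.4,"tx":0.12,"ty":0,"tz":0,"turn":0},{"grip":0.4,"tx":0.12,"ty":0,"tz":0,"turn":0}]' 25 >/dev/null; python3 h.py;python3 -m jog '[{"grip":0.4,"tx":0.02,"ty":0,"tz":0,"turn":0},{"grip":0.4,"tx":0.04,"ty":0,"tz":0,"turn":0},{"grip":0.4,"tx":0.04,"ty":0,"tz":0,"turn":0}]' 25 >/dev/null; python3 h.py
```

```text
t8.40 along 536.4 across 294.4 z 82.7 yawz -12.64 | F along -0.1 across -0.1 z -2.0 | M al 0.05 ac 0.04 z -0.02 gap 43.8
t8.65 along 536.6 across 294.4 z 81.3 yawz -12.64 | F along 0.1 across -0.8 z -2.3 | M al -0.02 ac -0.07 z 0.00 gap 43.8
```

```bash
for i in 1 2 3; do python3 -m jog '[{"grip":0.4,"tx":0,"ty":0,"tz":0.0125,"turn":0},{"grip":0.4,"tx":0,"ty":0,"tz":0.0125,"turn":0},{"grip":0.4,"tx":0,"ty":0,"tz":0.0125,"turn":0}]' 25 >/dev/null; python3 h.py; done
```

```text
t8.90 along 536.6 across 294.0 z 81.5 yawz -12.64 | F along 0.1 across 0.4 z -3.0 | M al 0.02 ac -0.08 z 0.04 gap 43.8
t9.15 along 536.6 across 293.4 z 81.4 yawz -12.64 | F along 1.0 across 0.2 z -2.9 | M al 0.02 ac -0.08 z 0.02 gap 43.9
t9.40 along 536.6 across 292.9 z 81.5 yawz -12.64 | F along 0.1 across 0.9 z -1.4 | M al -0.01 ac -0.02 z -0.02 gap 43.8
```

```bash
for i in 1 2; do python3 -m jog '[{"grip":0.4,"tx":0,"ty":0,"tz":0.0125,"turn":0},{"grip":0.4,"tx":0,"ty":0,"tz":0.0125,"turn":0},{"grip":0.4,"tx":0,"ty":0,"tz":0.0125,"turn":0}]' 25 >/dev/null; python3 h.py; done
```

```text
t9.65 along 536.6 across 292.5 z 81.5 yawz -12.64 | F along -0.6 across 1.3 z -2.4 | M al 0.15 ac -0.04 z 0.05 gap 43.8
t9.90 along 536.6 across 292.3 z 81.5 yawz -12.64 | F along 0.4 across 4.6 z -3.5 | M al 0.95 ac -0.11 z -0.04 gap 43.4
```

```bash
python3 -m jog '[{"grip":0.4,"tx":0,"ty":0,"tz":-0.04,"turn":0},{"grip":0.4,"tx":0,"ty":0,"tz":-0.04,"turn":0},{"grip":0.4,"tx":0,"ty":0,"tz":-0.04,"turn":0}]' 25 >/dev/null; python3 h.py; for i in 1 2 3; do python3 -m jog '[{"grip":0.4,"tx":0,"ty":0,"tz":-0.0125,"turn":0},{"grip":0.4,"tx":0,"ty":0,"tz":-0.0125,"turn":0},{"grip":0.4,"tx":0,"ty":0,"tz":-0.0125,"turn":0}]' 25 >/dev/null; python3 h.py; done
```

```text
t10.15 along 536.6 across 293.4 z 81.4 yawz -12.63 | F along 0.0 across -0.2 z -2.0 | M al 0.04 ac -0.08 z -0.00 gap 43.8
t10.40 along 536.6 across 293.9 z 81.4 yawz -12.64 | F along 0.3 across -0.2 z -2.7 | M al 0.05 ac -0.02 z 0.02 gap 44.1
t10.65 along 536.6 across 294.5 z 81.4 yawz -12.64 | F along 0.7 across 0.2 z -1.9 | M al -0.11 ac -0.06 z 0.03 gap 43.6
t10.90 along 536.6 across 294.7 z 81.4 yawz -12.64 | F along 0.3 across -3.9 z -2.2 | M al -0.85 ac -0.11 z 0.15 gap 43.6
```

Both side walls felt, at 292.4 and 294.6, so the pocket's across centre is 293.5, agreeing with the camera. Centre, then find the floor.

```bash
python3 -m jog '[{"grip":0.4,"tx":0,"ty":0,"tz":0.034,"turn":0},{"grip":0.4,"tx":0.01,"ty":0,"tz":0.034,"turn":0},{"grip":0.4,"tx":0.01,"ty":0,"tz":0.034,"turn":0}]' 25 >/dev/null; python3 h.py; for i in 1 2 3; do python3 -m jog '[{"grip":0.4,"tx":0.012,"ty":0,"tz":0,"turn":0},{"grip":0.4,"tx":0.012,"ty":0,"tz":0,"turn":0},{"grip":0.4,"tx":0.012,"ty":0,"tz":0,"turn":0}]' 25 >/dev/null; python3 h.py; done
```

```text
t11.15 along 536.6 across 293.8 z 81.2 yawz -12.65 | F along 0.3 across -0.1 z -1.4 | M al -0.16 ac 0.06 z 0.01 gap 44.0
t11.40 along 536.8 across 293.8 z 81.0 yawz -12.64 | F along -0.7 across -1.0 z 3.2 | M al -0.38 ac 0.20 z 0.07 gap 43.7
t11.65 along 536.9 across 293.8 z 80.7 yawz -12.64 | F along 0.3 across -1.9 z 5.5 | M al -0.33 ac 0.20 z 0.09 gap 44.0
t11.90 along 537.2 across 293.9 z 80.4 yawz -12.64 | F along 2.2 across -1.9 z 5.5 | M al -0.38 ac 0.01 z 0.05 gap 43.5
```

Floor touched at TCP z of about 81.1. I'll ease up slightly and feel for the contact towards -x.

```bash
python3 -m jog '[{"grip":0.4,"tx":-0.03,"ty":0,"tz":0.008,"turn":0},{"grip":0.4,"tx":-0.03,"ty":-0.04,"tz":0.008,"turn":0},{"grip":0.4,"tx":-0.03,"ty":-0.08,"tz":0.008,"turn":0},{"grip":0.4,"tx":-0.03,"ty":-0.08,"tz":0.008,"turn":0}]' 25 >/dev/null; python3 h.py; for i in 1 2 3 4; do python3 -m jog '[{"grip":0.4,"tx":0,"ty":-0.02,"tz":0,"turn":0},{"grip":0.4,"tx":0,"ty":-0.04,"tz":0,"turn":0},{"grip":0.4,"tx":0,"ty":-0.04,"tz":0,"turn":0}]' 25 >/dev/null; python3 h.py; done
```

```text
t12.23 along 533.5 across 293.5 z 80.9 yawz -12.64 | F along 3.5 across -0.3 z -1.3 | M al 0.04 ac -0.89 z 0.00 gap 43.7
t12.48 along 532.0 across 293.5 z 80.9 yawz -12.64 | F along 4.9 across -0.4 z -0.1 | M al 0.08 ac -1.10 z -0.02 gap 44.1
t12.73 along 530.6 across 293.4 z 81.0 yawz -12.64 | F along 6.3 across -0.0 z -1.3 | M al 0.07 ac -1.32 z 0.01 gap 43.7
t12.98 along 529.1 across 293.4 z 81.0 yawz -12.64 | F along 7.5 across 0.7 z -1.9 | M al 0.07 ac -1.56 z 0.03 gap 43.8
t13.23 along 527.7 across 293.4 z 81.1 yawz -12.64 | F along 8.6 across 0.2 z -2.1 | M al 0.06 ac -1.77 z 0.04 gap 44.0
```

The contact gives a clean spring ramp, 3.5 N to 8.6 N over 5.8 mm, so it is pushed back about 7–8 mm. Now I rock the plain end down along the arc, with the grip eased to 20 N so the module can pivot in the pads, watching the forces.

```bash
for i in 1 2; do python3 -m jog '[{"grip":0.4,"tx":0.015,"ty":0.01,"tz":0,"turn":0},{"grip":0.4,"tx":0.03,"ty":0.022,"tz":0,"turn":0},{"grip":0.4,"tx":0.045,"ty":0.035,"tz":0,"turn":0},{"grip":0.4,"tx":0.045,"ty":0.035,"tz":0,"turn":0}]' 20 >/dev/null; python3 h.py; done
```

```text
t13.57 along 528.8 across 293.5 z 79.6 yawz -12.64 | F along 4.5 across -0.8 z 5.7 | M al -0.15 ac -0.54 z -0.02 gap 44.2
t13.90 along 530.2 across 293.4 z 77.8 yawz -12.64 | F along 3.8 across -1.5 z 4.9 | M al -0.20 ac -0.45 z 0.02 gap 44.1
```

```bash
cat >> h.py <<'E'
def predict(S,a,b,p,ths):
    G=p+[0,0,18.8]
    for th in ths:
        t=np.radians(th); ex=np.cos(t)*UX+[0,0,np.sin(t)]; ez=-np.sin(t)*UX+[0,0,np.cos(t)]
        N=G-a*ex-b*ez
        print(a,b,th,"bottom/labelnear/brasstop v",[float(proj(S,N+q[0]*ex+q[1]*ez)[1].round(1)) for q in((70,0),(66.5,40),(0,40))],"N along %.1f z %.1f"%(N@UX,N[2]))
E
python3 - <<'E'
from cell import manip
from h import *
S=manip.camera("scene");p=manip.read_state()["eef_pos"]
cv2.imwrite("pics/c7.png",cv2.resize(S["image"][165:245,395:475],(600,600),interpolation=2)[:,:,::-1])
predict(S,54,33,p,(10,14,18,22))
E
```

```text
54 33 10 bottom/labelnear/brasstop v [217.4, 198.1, 182.1] N along 482.7 z 54.7
54 33 14 bottom/labelnear/brasstop v [217.5, 197.5, 183.7] N along 485.7 z 51.5
54 33 18 bottom/labelnear/brasstop v [217.4, 197.0, 185.4] N along 489.0 z 48.5
54 33 22 bottom/labelnear/brasstop v [217.3, 196.5, 187.1] N along 492.5 z 45.8
```

View pics/c7.png

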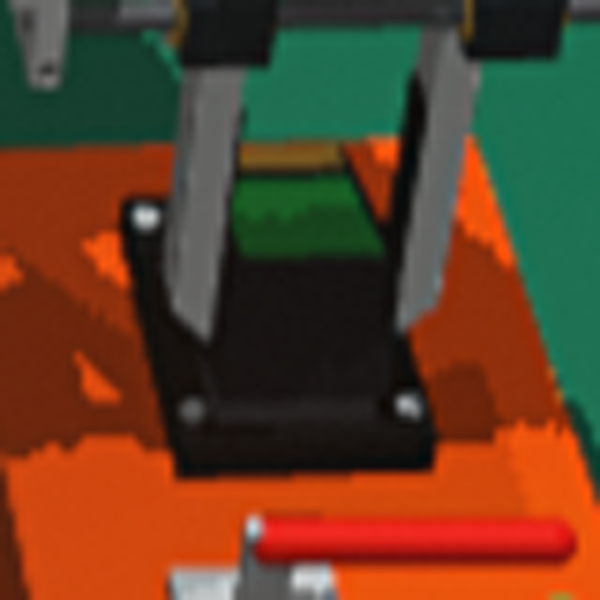

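The picture shows the module rocking as intended: label row span 14.6 px, so the slant is now about 13°, with the plain end just above the end wall. I'll push the contact back a bit more before going lower.

```bash
for i in 1 2; do python3 -m jog '[{"grip":0.4,"tx":0,"ty":-0.02,"tz":0,"turn":0},{"grip":0.4,"tx":0,"ty":-0.04,"tz":0,"turn":0},{"grip":0.4,"tx":0,"ty":-0.04,"tz":0,"turn":0}]' 20 >/dev/null; python3 h.py; done
```

```text
t14.20 along 529.7 across 293.4 z 78.2 yawz -12.65 | F along 11.5 across -0.5 z 3.2 | M al -0.18 ac -2.15 z 0.07 gap 43.4
t14.45 along 528.4 across 293.5 z 78.3 yawz -12.65 | F along 12.7 across -1.0 z 1.8 | M al -0.08 ac -2.51 z 0.01 gap 43.8
```

The spring plus floor friction puts the contact at about 8–8.5 mm, and the pocket centre at along ≈ 520, which leaves about 3.5 mm clearance at the end wall. Continuing to rock down with the nose kept in place.

```bash
for i in 1 2; do python3 -m jog '[{"grip":0.4,"tx":0.02,"ty":0.016,"tz":0,"turn":0},{"grip":0.4,"tx":0.04,"ty":0.033,"tz":0,"turn":0},{"grip":0.4,"tx":0.06,"ty":0.05,"tz":0,"turn":0},{"grip":0.4,"tx":0.06,"ty":0.05,"tz":0,"turn":0}]' 20 >/dev/null; python3 h.py; done
```

```text
t14.78 along 529.7 across 293.5 z 75.9 yawz -12.65 | F along 7.2 across -0.5 z 6.4 | M al -0.28 ac -1.09 z 0.05 gap 43.8
t15.12 along 531.2 across 293.5 z 73.1 yawz -12.64 | F along 5.4 across -0.7 z 4.4 | M al -0.10 ac -0.68 z 0.07 gap 44.1
```

```bash
for i in 1 2; do python3 -m jog '[{"grip":0.4,"tx":0.02,"ty":0.01,"tz":0,"turn":0},{"grip":0.4,"tx":0.04,"ty":0.02,"tz":0,"turn":0},{"grip":0.4,"tx":0.06,"ty":0.03,"tz":0,"turn":0},{"grip":0.4,"tx":0.06,"ty":0.03,"tz":0,"turn":0}]' 20 >/dev/null; python3 h.py; done
```

```text
t15.45 along 532.4 across 293.5 z 70.6 yawz -12.64 | F along 5.2 across 0.1 z 5.1 | M al -0.09 ac -0.75 z -0.02 gap 43.5
t15.78 along 533.5 across 293.5 z 68.1 yawz -12.65 | F along 5.1 across -0.2 z 5.0 | M al 0.00 ac -0.79 z -0.00 gap 44.1
```

```bash
for i in 1 2; do python3 -m jog '[{"grip":0.4,"tx":0.015,"ty":0.01,"tz":0,"turn":0},{"grip":0.4,"tx":0.03,"ty":0.02,"tz":0,"turn":0},{"grip":0.4,"tx":0.03,"ty":0.02,"tz":0,"turn":0}]' 20 >/dev/null; python3 h.py; done; python3 - <<'E'
from cell import manip
from h import *
S=manip.camera("scene");p=manip.read_state()["eef_pos"]
cv2.imwrite("pics/c8.png",cv2.resize(S["image"][165:245,395:475],(600,600),interpolation=2)[:,:,::-1])
predict(S,54,33,p,(0,3,6))
E
```

```text
t16.03 along 534.1 across 293.5 z 66.6 yawz -12.64 | F along 5.2 across 1.0 z 5.2 | M al 0.02 ac -0.72 z -0.02 gap 43.7
t16.28 along 534.6 across 293.5 z 65.3 yawz -12.64 | F along 2.9 across 0.1 z 5.8 | M al 0.01 ac -0.45 z 0.02 gap 43.5
54 33 0 bottom/labelnear/brasstop v [223.3, 206.0, 184.7] N along 480.6 z 51.2
54 33 3 bottom/labelnear/brasstop v [223.5, 205.6, 185.8] N along 482.4 z 48.4
54 33 6 bottom/labelnear/brasstop v [223.7, 205.2, 186.9] N along 484.4 z 45.7
```

View pics/c8.png

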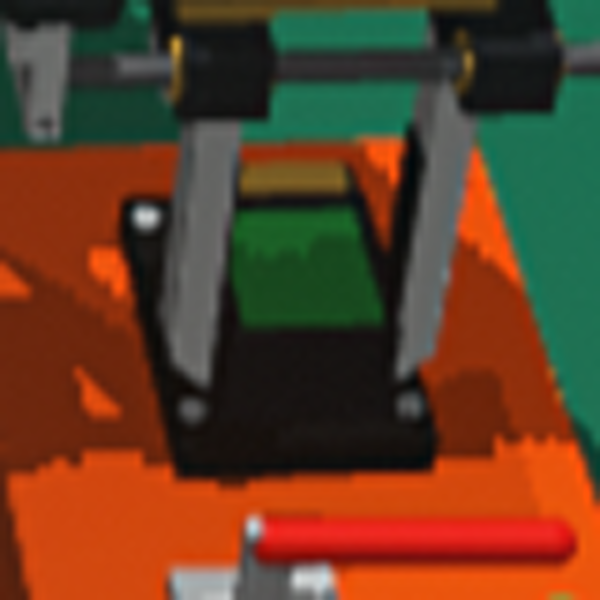

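Label span is 21.7 px against 21.3 predicted for flat, so the module is flat or within about a degree. I'll press a little further and watch the force.

```bash
for i in 1 2; do python3 -m jog '[{"grip":0.4,"tx":0.01,"ty":0.005,"tz":0,"turn":0},{"grip":0.4,"tx":0.015,"ty":0.005,"tz":0,"turn":0},{"grip":0.4,"tx":0.015,"ty":0.005,"tz":0,"turn":0}]' 20 >/dev/null; python3 h.py; done
```

```text
t16.58 along 534.6 across 293.5 z 65.4 yawz -12.63 | F along -0.5 across -1.6 z 13.4 | M al -0.28 ac 0.34 z 0.05 gap 44.2
t16.83 along 534.7 across 293.5 z 65.3 yawz -12.63 | F along -5.2 across -3.0 z 19.9 | M al -0.56 ac 1.09 z 0.05 gap 43.5
```

Firm bottoming at 13–20 N with no travel: seated on the floor. Backing off the force, then release.

```bash
python3 -m jog '[{"grip":0.4,"tx":-0.03,"ty":-0.005,"tz":0,"turn":0},{"grip":0.4,"tx":-0.03,"ty":-0.005,"tz":0,"turn":0}]' 15 >/dev/null; python3 h.py; python3 -m jog '[{"grip":0.5,"tx":0,"ty":0,"tz":0,"turn":0},{"grip":0.6,"tx":0,"ty":0,"tz":0,"turn":0},{"grip":0.7,"tx":0,"ty":0,"tz":0,"turn":0},{"grip":0.7,"tx":0,"ty":0,"tz":0,"turn":0},{"grip":0.7,"tx":0,"ty":0,"tz":0,"turn":0},{"grip":0.7,"tx":-0.5,"ty":0,"tz":0,"turn":0},{"grip":0.7,"tx":-1.2,"ty":0,"tz":0,"turn":0},{"grip":0.7,"tx":-2,"ty":0,"tz":0,"turn":0},{"grip":0.7,"tx":-2.8,"ty":0,"tz":0,"turn":0},{"grip":0.7,"tx":-3.5,"ty":0,"tz":0,"turn":0},{"grip":0.7,"tx":-3.5,"ty":0,"tz":0,"turn":0}]' 15 >/dev/null; python3 h.py
python3 -m jog '[{"grip":0.7,"tx":-0.5,"ty":0,"tz":1,"turn":0},{"grip":0.7,"tx":-0.5,"ty":0,"tz":2,"turn":0},{"grip":0.7,"tx":-0.5,"ty":0,"tz":3,"turn":0},{"grip":0.7,"tx":-0.5,"ty":0,"tz":4,"turn":0},{"grip":0.7,"tx":-0.5,"ty":0,"tz":5,"turn":0},{"grip":0.7,"tx":-0.5,"ty":0,"tz":5.5,"turn":0},{"grip":0.7,"tx":-0.5,"ty":0,"tz":5.5,"turn":0},{"grip":0.7,"tx":-0.5,"ty":0,"tz":5.5,"turn":0}]' 15 >/dev/null; python3 h.py
python3 - <<'E'
from cell import manip
from h import *
S=manip.camera("scene");T=manip.camera("top")
def loc(p): return np.round([p@UX,p@UY],1)
for c,r in((T,(160,225,225,300)),(S,(395,165,475,250))):
    for h in((45,80),(12,28)):
        m=mask(c,*h,110,60,r); q,l,s,ce=cv2.connectedComponentsWithStats(m); i=1+np.argmax(s[1:,4])
        v,u=np.nonzero(l==i); L=np.array([loc(plane(c,p,90)) for p in zip(u,v)]); print(h,s[i,4],np.percentile(L,[1,50,99],axis=0).round(1).tolist())
o=np.zeros((600,800,3),np.uint8)
o[:,:430]=cv2.resize(S["image"][165:253,395:458],(430,600),interpolation=2)
o[:444,430:]=cv2.resize(T["image"][225:303,160:225],(370,444),interpolation=2)
cv2.imwrite("pics/c9.png",o[:,:,::-1])
E
```

```text
t17.00 along 534.6 across 293.5 z 65.4 yawz -12.63 | F along 0.6 across 1.2 z 8.3 | M al -0.10 ac -0.03 z 0.05 gap 43.8
t17.92 along 536.3 across 294.1 z 211.4 yawz -12.64 | F along 0.6 across -0.0 z -0.2 | M al 0.02 ac 0.02 z 0.02 gap 66.1
t18.58 along 534.6 across 72.7 z 224.9 yawz -12.75 | F along -0.1 across 1.1 z 0.2 | M al 0.04 ac 0.01 z 0.07 gap 66.2
(45, 80) 432 [[506.2, 274.2], [530.0, 293.0], [553.9, 311.8]]
(12, 28) 2895 [[429.9, 213.3], [510.5, 288.0], [591.4, 351.4]]
(45, 80) 1844 [[410.9, 229.8], [450.6, 328.4], [589.0, 388.9]]
(12, 28) 98 [[485.6, 274.8], [492.7, 293.6], [499.7, 312.9]]
```

View pics/c9.png

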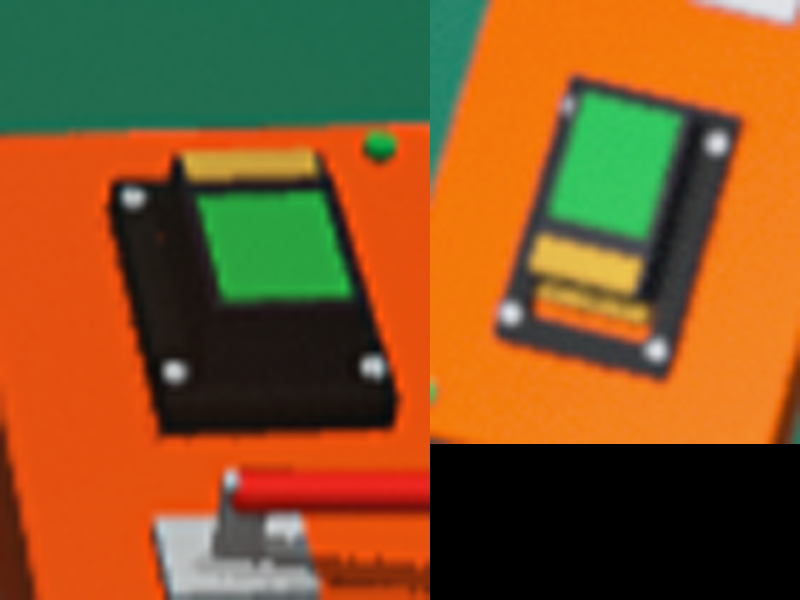

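Seen from both cameras the module lies in the pocket, brass end against the contact, and the gripper is clear. One numeric check of height and flatness by triangulation, and that the other objects are undisturbed.

```bash
python3 - <<'E'
from cell import manip
from h import *
S=manip.camera("scene");T=manip.camera("top")
def corners(c,lo,hi,r,s=150,v=110):
    m=mask(c,lo,hi,s,v,r);cs,_=cv2.findContours(m,0,1);k=max(cs,key=cv2.contourArea)[:,0,:]
    P=np.array([plane(c,p,90) for p in k]);a,b=P@UX,P@UY
    f=lambda i:k[i].astype(float)
    return [f(np.argmax(sa*a+sb*b)) for sa in(-1,1) for sb in(-1,1)]
def tri(u,v):
    A=[];d1,d2=ray(T,*u),ray(S,*v);x=np.linalg.lstsq(np.c_[d1,-d2],S["eye"]-T["eye"],rcond=None)[0]
    return (T["eye"]+x[0]*d1+S["eye"]+x[1]*d2)/2
g=[tri(a,b) for a,b in zip(corners(T,50,75,(165,232,222,275)),corners(S,50,75,(418,190,448,212)))]
for p in g: print("label corner along %.1f across %.1f z %.1f"%(p@UX,p@UY,p[2]))
print("red",wrect(T,mask(T,0,5,roi=(280,235,425,345)),46)[0])
st()
E
```

```text
label corner along 509.3 across 276.4 z 90.9
label corner along 509.0 across 309.9 z 92.1
label corner along 551.0 across 276.7 z 89.9
label corner along 550.9 across 310.2 z 88.9
red ((522.12744140625, -120.93959045410156), (8.113088607788086, 20.442773818969727), 72.79389190673828)
t18.78 along 534.6 across 74.5 z 225.0 yawz -12.56 | F along 0.4 across 0.5 z 1.0 | M al 0.08 ac -0.00 z 0.02 gap 65.7
```

```bash
python3 -c "from cell import manip; print(manip.sign_off())"
```

```text
the job is handed in; nothing more can be done
None
```

The green-label module is loaded in the test fixture: it lies flat on the pocket floor with its brass end against the spring contact. I let go, and the gripper was well clear when I handed the job in at about 18.8 s.

- **Method:** I gripped the module towards its plain end and let it droop to a slant of about 18°. With it in the pocket I felt both side walls (pocket centre across 293.5 mm), the floor and the contact. I pushed the contact back about 8 mm and rocked the plain end down.
- **Forces:** The highest reading was about 21 N (20 N of it downwards), in the brief final press to check seating. This is below the 25 N limit, but I only read the force at the end of each short move.
- **Last checks:** Both cameras show the module in the pocket. The four label corners triangulate to a height of 89–92 mm, against 90 mm for a seated module. That spread of about 3 mm is roughly one pixel, so I take it as flat.
- **Not fully confirmed:**
  - The arm mostly hid the red-labelled module in the final top view, so that measurement says nothing. It looked in place in the picture taken as I tilted the green module in the tray, and my path stayed clear of it.
  - I did not measure the spool, jar or screwdriver again. My path stayed clear of them.
  - Estimates of the pocket's position along its length differed by about 3 mm (517 to 521 mm). I relied on feel there.

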